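# Test the bench stop button and re-arm the machine

## Task

Test the stop station on the bench: press the wing-topped mushroom button in until it latches and take the hand off it to see that it stays in, then twist it clockwise by pushing one side of its wing until it pops back out, let it go, and after that press the small round reset button fully in and come away. Use fingertips only, nothing is gripped: do not pinch the wing, do not press reset while the stop button is in, do not lift or shove the station, and leave the other things where they stand.

Things in the scene. Friction and masses are not known exactly. Their poses are not given: they have to be found in the camera images.
- station: Grey stop station standing loose on the bench (not fastened, about 3 kg): a box 110 mm (x) by 190 mm (y), top face 60 mm above the bench. Origin: centre of its underside; z up. On its top at x=0: the wing-topped mushroom stop button at y=+45 mm and a small round steel reset button at y=-50 mm. A cable gland sticks out 28 mm from the -y side.
- stop_top (a point): Middle of the top of the stop button's wing, on the button's axis; 113 mm above the bench with the button out (about 103 mm latched in). The button is a black mushroom 52 mm across (its dome top lies 18 mm below this point) carrying an upright straight wing 60 mm long (along this frame's y), 14 mm wide over its side pads and 18 mm high. This is where to press. Frame turns with the head: y along the wing, z up; parallel to the station at rest.
- wing_left_end (a point): End of the wing on the station's +y side, 30 mm from the button's axis, 10 mm below the wing's top. To twist clockwise, this end is pushed towards +x of the station (the other end towards -x).
- stop_plunger (a joint): How far the stop button is in, m: 0 fully out, up to 0.012. A spring resists when pressed slowly with 2 N at first, about 4 N at 0.005 and again at the bottom; a brisk press feels more at the first touch, so stop on travel (12 mm) rather than on a small force. Beyond about 0.0105 an inner catch snaps and it stays in at about 0.010 by itself until the head is twisted; then it springs back to 0.
- stop_head (a joint): Twist of the stop button's head, rad: 0 at rest, grows clockwise seen from above, end stop at 1.1. Springs back to 0 when let go. Between about 0.5 and 0.75 the catch lets go and the button pops out. Needs 0.01 to 0.025 N m, a newton or so at the wing's end.
- wing_near: Thin grip pad (56 mm long, 11 mm high, from 5 to 16 mm below the wing's top) on the wing's -x flank (with the head at rest); its outer face is 7 mm from the wing's middle plane. Origin: in the wing's middle.
- wing_far: The same pad on the wing's +x flank.
- reset_button_top (a point): Centre of the top of the round steel reset button, 28 mm across, spring loaded; about 83 mm above the bench.
- reset_button (a joint): How far the reset button is pressed, m: 0 out, 0.006 fully in, where it takes about 5 N; springs back.
- steel_block: Bystander, loose: plain steel block 45x60x28 mm. Origin: centre of its underside.
- cotton_jar: Bystander, loose: small lidded jar, 60 mm across, 62 mm tall. Origin: centre of its underside.
- coupler_2: Bystander, loose: short copper pipe coupler, 44 mm across, 32 mm tall. Origin: centre of its underside.
- tape_measure: Bystander, loose: tape measure, 37x74 mm, 64 mm tall. Origin: centre of its underside.
- ratchet: Bystander, loose: ratchet handle lying flat, 34x167x24 mm. Origin: centre of its underside.
- angle_bracket: Bystander, loose: steel angle bracket 35x60 mm, 49 mm tall. Origin: centre of its underside.

How it is judged (in metres and radians):
On the way, in this order (a step that is already met when the one before it is completed fails the run):
1. the stop button is latched in: more than 7 mm in with no hand touching the station (value of joint stop_plunger above 0.007 m and contact force between each of the arm, the fingers and station below 0.3 N), for 0.3 s.
2. the stop button has been released and is out again (less than 1.5 mm in), its head let go (within 0.15 rad of rest) (value of joint stop_plunger below 0.0015 m and value of joint stop_head below 0.15 rad), for 0.2 s.
3. the reset button is pressed in more than 4.5 mm (value of joint reset_button above 0.0045 m), for 0.05 s.
At the end, for the whole second after the job is handed in: Stop button out (less than 1.5 mm in) with its head back within 0.15 rad of rest, reset button out (less than 1 mm in), the station at rest within 25 mm of where it stood, every bystander within 20 mm of where it stood (all of step 2 and value of joint reset_button below 0.001 m and distance of station from where it was at the start of the episode below 0.025 m and linear speed of station below 0.01 m/s and distance of each of steel_block, cotton_jar, coupler_2, tape_measure, ratchet, angle_bracket from where it was at the start of the episode below 0.02 m); the robot touches nothing.
It fails at once if the wing is pinched: fingers press on both its flanks at once (over 1 N each) (contact force between the fingers and wing_near above 1 N and contact force between the fingers and wing_far above 1 N).
It fails at once if the reset button is pressed (over 3 mm) while the stop button is in (over 6 mm) (value of joint reset_button above 0.003 m and value of joint stop_plunger above 0.006 m).
It fails at once if the station is lifted more than 8 mm (height (world z) of station above 0.008 m).
It fails at once if the station is shoved more than 25 mm (distance of station from where it was at the start of the episode above 0.025 m).
It fails at once if a bystander is moved more than 20 mm (not (distance of steel_block from where it was at the start of the episode below 0.02 m) or not (distance of cotton_jar from where it was at the start of the episode below 0.02 m) or not (distance of coupler_2 from where it was at the start of the episode below 0.02 m) or not (distance of tape_measure from where it was at the start of the episode below 0.02 m) or not (distance of ratchet from where it was at the start of the episode below 0.02 m) or not (distance of angle_bracket from where it was at the start of the episode below 0.02 m)).
It also fails if it takes over 48 s, if anything falls off the work surface, if the arm or the gripper's body presses on something with over 40 N, if the wrist force passes 120 N, or if a joint passes its speed limit or range.

## Robot

A 6-joint arm with a two-finger parallel gripper is mounted at the origin on a cart in front of the work surface, level with it; the furniture and walls round the work are solid. World frame = base frame: x ahead of the robot, y to its left, z up, the work surface at z = 0. Lengths are in mm, angles in rad, forces in N, time in s.
With the tool pointing down it reaches from about 350 to 775 mm from the base axis. Payload 5.5 kg.
Tool frame: the origin (TCP) lies at the very end of the fingers, on their centre line; the grasp point (between the pads) lies 19 mm behind it; z points along the fingers, y is the line along which they close (so a half turn about z gives the same grasp; the last joint's range is limited). The gripper opens to 85 mm and grips with 20 to 120 N. Pads are 22 mm wide; open, the fingers measure 114 mm over their backs; the gripper's body (76 mm by 85 mm) begins 54 mm behind the grasp point. The pads swing forward as they close: fully open they stand 13 mm farther back than shut.
Start: joints at [1.022, 0.313, 0.046, 1.304, 0, 1.431], TCP at [228.596, 527.651, 231.323] pointing down, gripper open.
Joint ranges: [-2.76, 2.76], [-0.86, 1.69], [-1.03, 1.26], [-2.2, 2.34], [-1.47, 1.5], [-3.14, 3.14]. Speed limits (rad/s): [2.57, 2.57, 3.14, 3.14, 3.14, 3.14].

## Interface

Orientations are given as a unit quaternion [w, x, y, z].
In Python, from rig import * gives the robot as it stands. The module is installed in compiled form; this text tells all that it offers.
- The arm moves only by the shell command python3 -m jog 'ROWS'. ROWS is JSON, a list of rows, each an object of numbers: "x", "y", "z": the shift along the tool's x, y, z in mm; "yaw": the turn about the tool's z in degrees; "grip": the finger opening in mm, from 0 to 85.4. In form: [{"x": .., "y": .., "z": .., "yaw": .., "grip": ..}, ...]. A call has 1 to 8 rows; each row shifts and turns the commanded pose from where the row before left it, along the tool's axes as they then stand; what a row does not reach is not made up. A row lasts 1/8 s, in which the tool goes at most 62.5 mm and 10.7 degrees, less where a joint would pass 70% of its speed; a pose out of reach is approached as far as the arm can. A call with a gripper value outside its range is refused whole. The fingers move at their own pace and stop on an object; the grip force is fixed at half the most. Time passes only in rows, so rows that do not move let the fingers close. It gives the time, the measured TCP pose, the force, the opening and the grip force at its end, in the units of the state.
- observe(): the state, without advancing time (a new reading comes with each control period).
- read_camera(name): name is "side" or "top" or "wrist"; returns a dict with "color" (480x640x3 uint8, red, green, blue), "depth" (480x640 float32, mm along the optical axis (not along the pixel's ray), 0 where there is no reading), "mtx" (3x3 intrinsics, pixels), "R" (3x3) and "t" (3): a world point X has camera coordinates R X + t; the wrist camera has in their place "tool_from_camera" (4x4, takes a point from camera to tool coordinates, whose origin is the TCP and whose axes are the flange's). Camera axes: x right, y down, z forward; pixel columns grow to the right and rows downward; lengths in mm; the calibration is good to about 2 mm. A picture is of the moment at which its call begins: read the wrist's pose just before it.
- job_done(): hands the job in; it is judged then, once.
The state is a dict: "clock": time; "joint_pos": joint angles; "qvel": joint speeds; "joint_efforts": joint torques, N m; "tool_pos": TCP position; "eef_rot": TCP orientation; "wrist_force": force on the tool from outside, world axes, zero at the start; "torque": the same for the moment, N m; "width": finger opening in mm; "grip_force": force on a finger pad.
Only numpy, scipy, OpenCV 4.12 (cv2) and the standard library are available. Lean on these libraries where they do the work, as an engineer would, in place of code of your own. Each camera call takes 0.05 s, during which the arm holds its last target. There are 200 camera calls.

## Working session

There is one attempt and no reset: what is moved stays moved. The work goes in short steps, Python scripts to look and compute and a shell command to move; the robot and the scene stay as the last step left them, time stands still between calls to the robot, and variables do not carry over. Pictures are saved under pics/ and viewed, at most 10 in all, crops included, and the job is handed in when it is done.

```bash
mkdir -p pics
python3 - <<'E'
from rig import *
import cv2,numpy as np,pickle
s=observe();print(s)
for n in("top","side"):
    c=read_camera(n);pickle.dump(c,open(n+'.pkl','wb'));cv2.imwrite(f'pics/{n}0.png',c['color'][:,:,::-1])
    print(n,c['mtx'].round(1).tolist(),c['R'].round(3).tolist(),c['t'].round(1).tolist())
E
```

```text
{'clock': 0.0, 'joint_pos': array([1.02238188e+00, 3.14037395e-01, 4.49975882e-02, 1.30359655e+00,
       3.07721157e-05, 1.43120296e+00]), 'qvel': array([-1.29944737e-03, -1.87899735e-03, -4.11204343e-04,  2.04408960e-03,
        9.29683068e-04, -1.25214714e-05]), 'joint_efforts': array([ 9.77147538e-04, -4.80626178e+01,  2.98531741e+01,  1.94885029e-02,
       -2.05115334e-04,  3.59995715e-05]), 'tool_pos': array([228.31247286, 527.18553213, 230.39543081]), 'eef_rot': array([-3.24768709e-04,  2.02989933e-01,  9.79180392e-01, -8.60925782e-04]), 'wrist_force': array([ 0.82475077, -0.32815234,  1.29163163]), 'torque': array([-0.03041338,  0.01256947, -0.02599355]), 'grip_force': 0.0, 'width': 85.52179631717614}
top [[489.6, 0.0, 316.2], [0.0, 489.6, 242.1], [0.0, 0.0, 1.0]] [[-0.021, -1.0, -0.014], [-0.989, 0.023, -0.148], [0.148, 0.011, -0.989]] [79.0, 528.1, 969.3]
side [[518.3, 0.0, 327.2], [0.0, 518.3, 240.3], [0.0, 0.0, 1.0]] [[0.902, -0.432, -0.004], [-0.193, -0.394, -0.898], [0.387, 0.811, -0.439]] [-465.6, 226.3, 639.5]
```

View pics/top0.png

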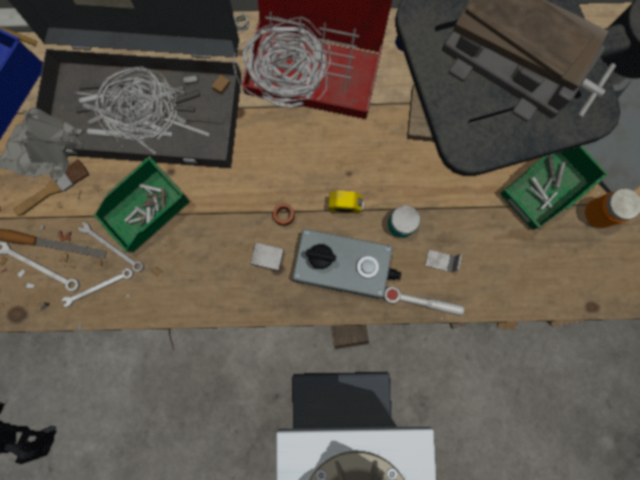

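View pics/side0.png

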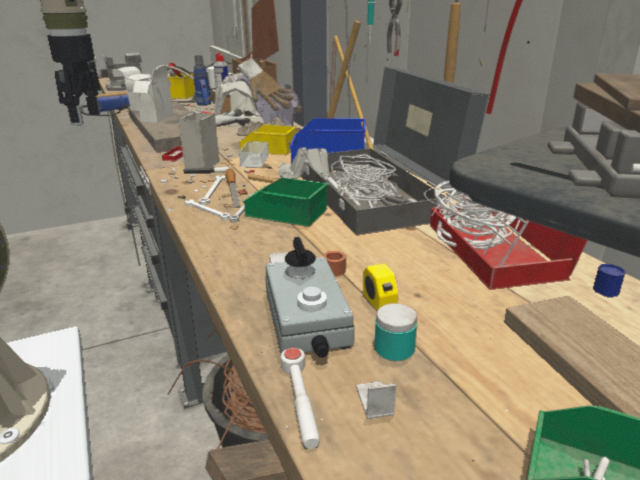

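The top view shows the station at about (343,263), with the stop button at (320,257), the reset button at (368,267) and the gland at (394,274), pointing to -y. The side view agrees. Next I'll measure the top face from the depth image.

```bash
cat > h.py <<'E'
import numpy as np,cv2,pickle
def cloud(c,T=None):
    d=c['depth'].astype(float);v,u=np.indices(d.shape);K=c['mtx']
    P=np.stack([(u-K[0,2])/K[0,0]*d,(v-K[1,2])/K[1,1]*d,d],-1)
    if 'R' in c: W=(P-c['t'])@c['R']
    else:
        M=T@c['tool_from_camera'];W=P@M[:3,:3].T+M[:3,3]
    W[d<=0]=np.nan;return W
def ray(c,u,v,z):
    K=c['mtx'];r=c['R'].T@np.array([(u-K[0,2])/K[0,0],(v-K[1,2])/K[1,1],1]);o=-c['R'].T@c['t']
    return o+r*(z-o[2])/r[2]
E
python3 - <<'E'
from h import *
c=pickle.load(open('top.pkl','rb'));W=cloud(c);col=c['color']
print('cam',-c['R'].T@c['t'])
sub=W[220:310,280:400]
m=(abs(sub[...,2]-60)<8)
m=cv2.morphologyEx(m.astype(np.uint8),cv2.MORPH_OPEN,np.ones((3,3)))
n,l,st,ce=cv2.connectedComponentsWithStats(m);i=1+st[1:,4].argmax();print(st)
p=sub[l==i];print('z',np.median(p[:,2]))
print(cv2.minAreaRect(p[:,:2].astype(np.float32)))
hi=sub[(sub[...,2]>90)];print('wing',len(hi),hi.mean(0),hi.max(0),cv2.minAreaRect(hi[:,:2].astype(np.float32)))
r=sub[(sub[...,2]>74)&(sub[...,2]<90)];print(len(r));
rr=r[r[:,1]<hi[:,1].mean()-60];print('reset',len(rr),rr.mean(0),cv2.minAreaRect(rr[:,:2].astype(np.float32)))
rc=ray(c,368,267,83);print('ray reset',rc)
g=col[220:310,280:400]; k=cv2.resize(col[225:305,280:410],None,fx=6,fy=6,interpolation=cv2.INTER_CUBIC);cv2.imwrite('pics/crop.png',k[:,:,::-1])
o=cloud(c); 
for n,(u,v) in dict(jar=(404,221),ratchet=(392,295),tape=(345,201),block=(267,257),brk=(440,260),coup=(283,214)).items(): print(n,o[v,u].round(0))
E
```

```text
cam [ 380.61594191   56.4736612  1037.6124352 ]
[[   0    0  120   90 6860]
 [ 112    0    8   12   74]
 [  13    9  100   69 3866]]
z 59.06059172409958
((484.14031982421875, 14.753341674804688), (186.26412963867188, 106.46580505371094), 77.45838928222656)
wing 496 [492.6757038   58.58840971 100.95401773] [518.03161293  86.8821651  115.76581784] ((493.6064147949219, 58.91913986206055), (48.46005630493164, 47.56993103027344), 36.62535095214844)
230
reset 159 [473.13949467 -33.3500546   80.78541065] ((473.9185791015625, -33.057491302490234), (28.642433166503906, 30.458023071289062), 61.64655685424805)
ray reset [471.6947703  -33.17549799  83.        ]
jar [ 566. -112.   60.]
ratchet [419. -86.  23.]
tape [610.   7.  59.]
block [502. 170.  28.]
brk [ 490. -192.    9.]
coup [598. 138.   1.]
```

View pics/crop.png

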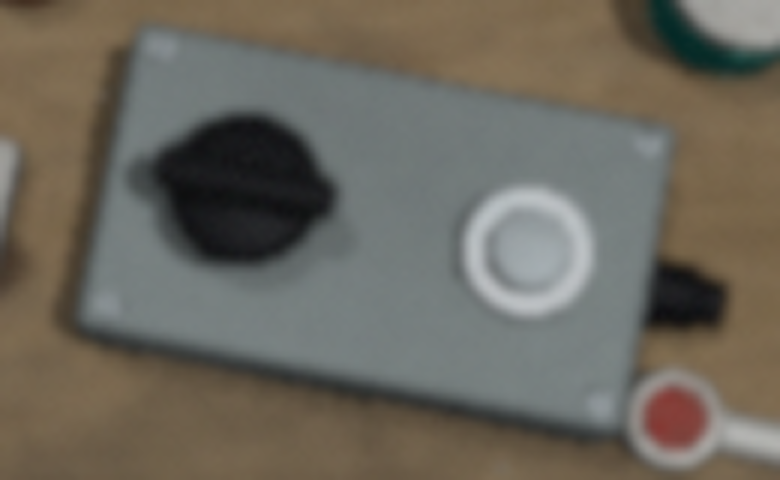

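The station centre is at about (484,15) with yaw -12.5°. That predicts stop at (493.9,58.7) and reset at (473.1,-34), and both match their direct measurements within 1 mm. Next I'll shut the fingers and align the tool.

```bash
cat > go.py <<'E'
# prints tool-axis shift to a target given in station coords (x,y) and world z
import sys,numpy as np
from rig import *
from scipy.spatial.transform import Rotation as Rt
C=np.array([484.0,15.0]);a=np.radians(77.46);ey=np.array([np.cos(a),np.sin(a)]);ex=np.array([ey[1],-ey[0]])
s=observe();q=s['eef_rot'];R=Rt.from_quat(np.r_[q[1:],q[0]]).as_matrix();p=s['tool_pos'];d=p[:2]-C
print('t',round(s['clock'],2),'st xy',(d@ex).round(1),(d@ey).round(1),'z',p[2].round(1),'w',round(s['width'],1),'F',s['wrist_force'].round(1),'tooly ang',np.degrees(np.arctan2(R[1,1],R[0,1])).round(1))
for t in sys.argv[1:]:
    x,y,z=map(float,t.split(','));T=np.r_[C+x*ex+y*ey,z];print(t,'shift',(R.T@(T-p)).round(1))
E
python3 -m jog '[{"yaw":-10.7,"grip":0},{"grip":0}]'; python3 go.py 0,45,160 0,45,113
```

```text
t 0.1 st xy -360.8 444.5 z 230.5 w 85.1 F [-0.8 -0.4 -0.3] tooly ang 66.6
0,45,160 shift [-429.7 -324.1   70.9]
0,45,113 shift [-429.7 -324.   117.9]$[0]: bad value
```

```bash
python3 -m jog '[{"x":0,"y":0,"z":0,"yaw":-10,"grip":0},{"x":0,"y":0,"z":0,"yaw":-0.9,"grip":0},{"x":0,"y":0,"z":0,"yaw":0,"grip":0},{"x":0,"y":0,"z":0,"yaw":0,"grip":0}]'; python3 go.py 0,45,160 0,45,113
```

```text
clock: 0.6
tool_pos: [228.6, 527.6, 231.2]
eef_rot: [-0.0, 0.11, 0.994, -0.0]
wrist_force: [-0.1, -0.1, -0.6]
width: 12.2
grip_force: 0.0
t 0.6 st xy -360.6 444.9 z 231.2 w 12.2 F [-0.1 -0.1 -0.6] tooly ang 77.4
0,45,160 shift [-361.1 -399.5   71.2]
0,45,113 shift [-361.1 -399.5  118.2]
```

```bash
python3 -m jog '[{"x":-36,"y":-40,"z":0,"yaw":0,"grip":0},{"x":-36,"y":-40,"z":0,"yaw":0,"grip":0},{"x":-36,"y":-40,"z":0,"yaw":0,"grip":0},{"x":-36,"y":-40,"z":0,"yaw":0,"grip":0},{"x":-36,"y":-40,"z":0,"yaw":0,"grip":0},{"x":-36,"y":-40,"z":0,"yaw":0,"grip":0},{"x":-36,"y":-40,"z":0,"yaw":0,"grip":0},{"x":-36,"y":-40,"z":0,"yaw":0,"grip":0}]'; python3 -m jog '[{"x":-36,"y":-40,"z":0,"yaw":0,"grip":0},{"x":-36,"y":-40,"z":0,"yaw":0,"grip":0},{"x":0,"y":0,"z":35,"yaw":0,"grip":0},{"x":0,"y":0,"z":35,"yaw":0,"grip":0},{"x":0,"y":0,"z":0,"yaw":0,"grip":0}]' >/dev/null; python3 go.py 0,45,160 0,45,113
python3 - <<'E'
from rig import *
from h import *
from scipy.spatial.transform import Rotation as Rt
s=observe();c=read_camera('wrist');q=s['eef_rot'];T=np.eye(4);T[:3,:3]=Rt.from_quat(np.r_[q[1:],q[0]]).as_matrix();T[:3,3]=s['tool_pos']
W=cloud(c,T);pickle.dump((c,T),open('w.pkl','wb'))
cv2.imwrite('pics/w1.png',c['color'][:,:,::-1])
m=(W[...,2]>76)&(W[...,2]<88)&(abs(W[...,0]-473)<25)&(abs(W[...,1]+34)<25);print('reset',m.sum(),W[m].mean(0) if m.any() else '')
m=(W[...,2]>105)&(W[...,2]<120)&(abs(W[...,0]-494)<40)&(abs(W[...,1]-59)<40);print('wing',m.sum(),(W[m].mean(0),cv2.minAreaRect(W[m][:,:2].astype(np.float32)),np.median(W[m][:,2])) if m.any() else '')
E
```

```text
clock: 1.6
tool_pos: [441.1, 151.2, 231.6]
eef_rot: [0.0, 0.11, 0.994, 0.0]
wrist_force: [1.4, 0.9, 0.2]
width: 0.2
grip_force: 0.0
t 2.23 st xy -2.6 44.5 z 159.0 w -0.2 F [-0.   0.2 -0.6] tooly ang 77.4
0,45,160 shift [-2.6  0.5 -1. ]
0,45,113 shift [-2.9  0.6 46. ]
reset 1938 [474.67858795 -30.55434558  81.43871548]
wing 3275 (array([494.45900341,  60.94467492, 111.089857  ]), ((495.98876953125, 60.48412322998047), (59.54412078857422, 14.218463897705078), 77.46360778808594), np.float64(112.05229500019436))
```

View pics/w1.png

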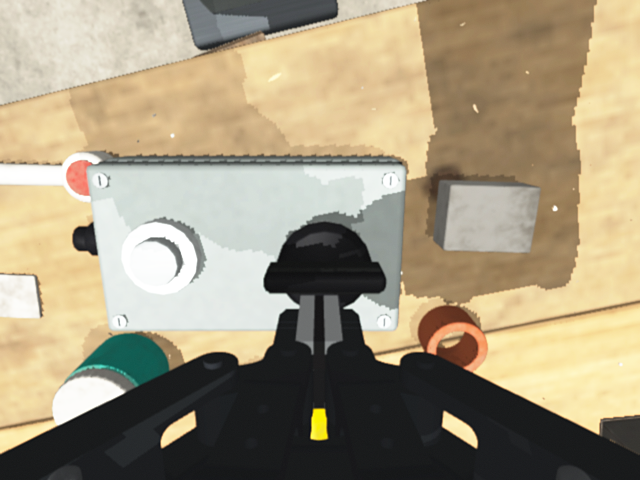

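The close view shows the wing at (325,278), measuring 59.5 x 14.2 mm at 77.46°, centred at about (495.5,60.5). That's about 1.5 mm from my estimate, so I'll average the two and press.

```bash
sed -i 's/484.0,15.0/485.0,16.0/' go.py; python3 -m jog '[{"x":-3,"y":1.5,"z":20,"yaw":0,"grip":0},{"x":0,"y":0,"z":20,"yaw":0,"grip":0},{"x":0,"y":0,"z":4,"yaw":0,"grip":0},{"x":0,"y":0,"z":2,"yaw":0,"grip":0},{"x":0,"y":0,"z":0,"yaw":0,"grip":0}]'; python3 go.py 0,45,101;  python3 -m jog '[{"x":0,"y":0,"z":3,"yaw":0,"grip":0},{"x":0,"y":0,"z":3,"yaw":0,"grip":0},{"x":0,"y":0,"z":0,"yaw":0,"grip":0}]'; python3 go.py 0,45,101
```

```text
clock: 2.9
tool_pos: [497.3, 60.0, 116.4]
eef_rot: [0.001, 0.109, 0.994, 0.0]
wrist_force: [1.4, -0.8, -0.2]
width: 0.2
grip_force: 0.0
t 2.9 st xy 2.4 45.6 z 116.4 w 0.2 F [ 1.4 -0.8 -0.2] tooly ang 77.5
0,45,101 shift [ 2.5 -0.6 15.4]
clock: 3.28
tool_pos: [497.2, 59.9, 109.7]
eef_rot: [0.001, 0.109, 0.994, 0.0]
wrist_force: [0.7, 0.3, 3.7]
width: -0.0
grip_force: 1.5
t 3.27 st xy 2.4 45.5 z 109.7 w -0.0 F [0.7 0.3 3.7] tooly ang 77.5
0,45,101 shift [ 2.4 -0.5  8.7]
```

```bash
python3 -m jog '[{"x":1,"y":0,"z":3,"yaw":0,"grip":0},{"x":0,"y":0,"z":3,"yaw":0,"grip":0},{"x":0,"y":0,"z":2,"yaw":0,"grip":0},{"x":0,"y":0,"z":0,"yaw":0,"grip":0}]'; python3 -m jog '[{"x":0,"y":0,"z":1.5,"yaw":0,"grip":0},{"x":0,"y":0,"z":0,"yaw":0,"grip":0}]'
```

```text
clock: 3.78
tool_pos: [495.8, 60.1, 101.2]
eef_rot: [0.0, 0.109, 0.994, 0.0]
wrist_force: [3.2, 0.1, 2.9]
width: 0.1
grip_force: 1.7
clock: 4.03
tool_pos: [496.1, 60.1, 100.9]
eef_rot: [0.001, 0.109, 0.994, 0.0]
wrist_force: [0.3, 0.2, 10.7]
width: 0.1
grip_force: 5.2
```

The button bottomed at z=101, about 12 mm in, with 10.7 N. Next I'll lift, back off towards -x and +y of the station, and check the latch.

```bash
python3 -m jog '[{"x":0,"y":0,"z":-15,"yaw":0,"grip":0},{"x":0,"y":0,"z":-20,"yaw":0,"grip":0},{"x":17,"y":15,"z":0,"yaw":0,"grip":0},{"x":17,"y":15,"z":0,"yaw":0,"grip":0},{"x":0,"y":0,"z":0,"yaw":0,"grip":0},{"x":0,"y":0,"z":0,"yaw":0,"grip":0},{"x":0,"y":0,"z":0,"yaw":0,"grip":0}]'
cat > wr.py <<'E'
from rig import *
from h import *
import sys
from scipy.spatial.transform import Rotation as Rt
s=observe();c=read_camera('wrist');q=s['eef_rot'];T=np.eye(4);T[:3,:3]=Rt.from_quat(np.r_[q[1:],q[0]]).as_matrix();T[:3,3]=s['tool_pos']
W=cloud(c,T);cv2.imwrite('pics/%s.png'%sys.argv[1],c['color'][:,:,::-1])
near=(abs(W[...,0]-495)<32)&(abs(W[...,1]-60)<32)&(W[...,2]<118)&(W[...,2]>70)
# keep out own fingers
z=W[...,2]
for lo in(107,98):
    m=near&(z>lo);n=m.sum()
    if n>200:
        print('wing top',np.median(z[m]).round(1),n,cv2.minAreaRect(W[m][:,:2].astype(np.float32)));break
E
python3 wr.py w2; python3 go.py -32,75,97
```

```text
clock: 4.9
tool_pos: [468.9, 96.6, 134.6]
eef_rot: [-0.0, 0.109, 0.994, -0.0]
wrist_force: [-1.0, 1.4, -0.7]
width: 0.4
grip_force: 0.0
wing top 102.1 1298 ((492.2976989746094, 50.11921691894531), (37.57931137084961, 11.767374038696289), 77.249267578125)
t 4.95 st xy -33.1 75.1 z 134.6 w -0.3 F [0.5 0.5 0.3] tooly ang 77.4
-32,75,97 shift [-1.1 -0.1 37.6]
```

View pics/w2.png

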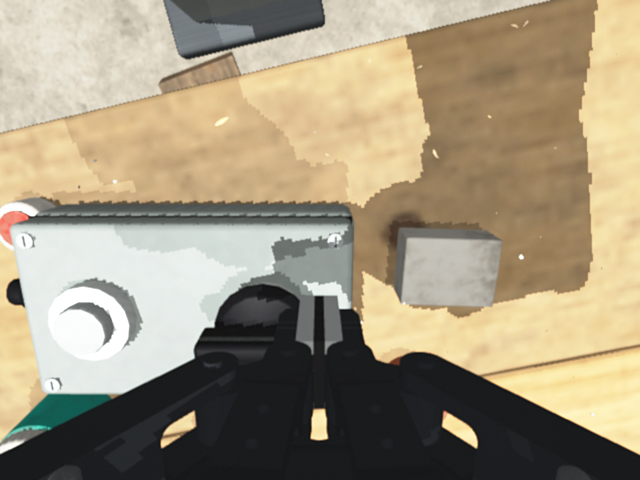

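The latch holds: the wing top reads about 102 mm with the hand off. The fingertips are at (320,310), beside the wing's +y end. Next I'll lower and push +x (tool -x).

```bash
python3 -m jog '[{"x":0,"y":0,"z":20,"yaw":0,"grip":0},{"x":0,"y":0,"z":17.5,"yaw":0,"grip":0},{"x":0,"y":0,"z":0,"yaw":0,"grip":0},{"x":-8,"y":0,"z":0,"yaw":0,"grip":0},{"x":-5,"y":0,"z":0,"yaw":0,"grip":0},{"x":-5,"y":0,"z":0,"yaw":0,"grip":0},{"x":-4,"y":0,"z":0,"yaw":0,"grip":0},{"x":0,"y":0,"z":0,"yaw":0,"grip":0}]'; python3 go.py; python3 -m jog '[{"x":-4,"y":0,"z":0,"yaw":0,"grip":0},{"x":-4,"y":0,"z":0,"yaw":0,"grip":0},{"x":0,"y":0,"z":0,"yaw":0,"grip":0}]'; python3 go.py; python3 wr.py w3
```

```text
clock: 5.95
tool_pos: [490.7, 92.0, 97.3]
eef_rot: [0.0, 0.109, 0.994, 0.0]
wrist_force: [0.3, 0.2, -0.0]
width: -0.2
grip_force: 0.1
t 5.95 st xy -10.9 75.4 z 97.3 w -0.2 F [ 0.3  0.2 -0. ] tooly ang 77.5
clock: 6.32
tool_pos: [498.5, 90.2, 97.3]
eef_rot: [0.0, 0.109, 0.994, -0.0]
wrist_force: [-0.7, 0.3, 0.7]
width: 0.2
grip_force: 0.2
t 6.33 st xy -2.9 75.4 z 97.3 w 0.2 F [-0.7  0.3  0.7] tooly ang 77.5
wing top 112.8 536 ((489.0083923339844, 85.11813354492188), (3.970642328262329, 13.700818061828613), 16.47789192199707)
```

View pics/w3.png

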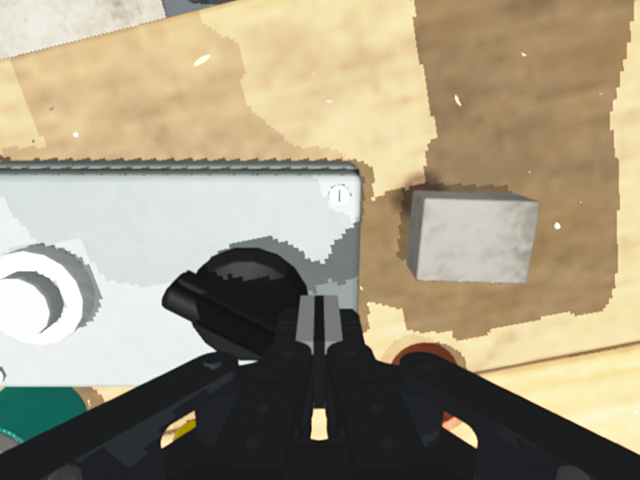

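The wing is turned about 30°, from its near end at (185,290) towards (270,345). I'll keep pushing.

```bash
python3 -m jog '[{"x":-4,"y":0,"z":0,"yaw":0,"grip":0},{"x":-4,"y":0,"z":0,"yaw":0,"grip":0},{"x":-2,"y":0,"z":0,"yaw":0,"grip":0},{"x":0,"y":0,"z":0,"yaw":0,"grip":0},{"x":0,"y":0,"z":0,"yaw":0,"grip":0}]'; python3 go.py
python3 - <<'E'
from rig import *
from h import *
c=read_camera('side')
cv2.imwrite('pics/s4.png',cv2.resize(c['color'][200:370,220:400],None,fx=3,fy=3)[:,:,::-1])
E
python3 wr.py w4
python3 - <<'E'
import cv2,numpy as np
a=cv2.imread('pics/w4.png')[150:450,100:450];b=cv2.imread('pics/s4.png')[:300,:400]
cv2.imwrite('pics/m4.png',np.hstack([a,b]))
E
```

```text
clock: 7.0
tool_pos: [507.9, 88.1, 97.3]
eef_rot: [0.0, 0.109, 0.994, -0.0]
wrist_force: [-1.5, -0.1, 2.9]
width: -0.3
grip_force: 1.4
t 7.0 st xy 6.7 75.4 z 97.3 w -0.3 F [-1.5 -0.1  2.9] tooly ang 77.5
wing top 109.4 4258 ((485.90802001953125, 66.38645935058594), (47.57717514038086, 32.014617919921875), 30.277381896972656)
```

View pics/m4.png

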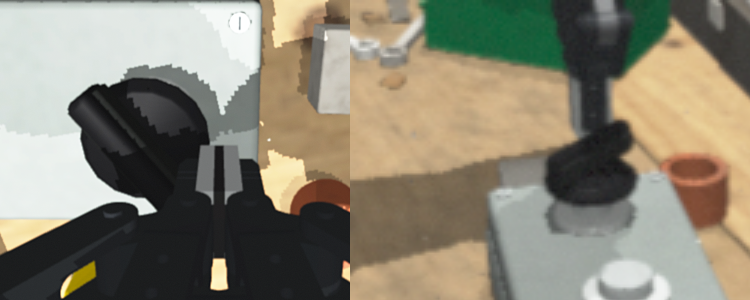

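The wing is turned about 50° and the button has risen until it meets the fingertip (top about 109, 2.9 N upward), so the catch has let go. Next I'll raise the tip 5 mm so it can come fully out, then retreat.

```bash
python3 -m jog '[{"x":0,"y":0,"z":-5,"yaw":0,"grip":0},{"x":0,"y":0,"z":0,"yaw":0,"grip":0},{"x":6,"y":0,"z":0,"yaw":0,"grip":0},{"x":6,"y":0,"z":0,"yaw":0,"grip":0},{"x":8,"y":0,"z":0,"yaw":0,"grip":0},{"x":15,"y":0,"z":0,"yaw":0,"grip":0},{"x":10,"y":0,"z":0,"yaw":0,"grip":0}]'; python3 -m jog '[{"x":0,"y":0,"z":-25,"yaw":0,"grip":0},{"x":0,"y":0,"z":-25,"yaw":0,"grip":0},{"x":0,"y":0,"z":0,"yaw":0,"grip":0}]'; python3 go.py 0,-50,110 0,-50,83; python3 wr.py w5
```

```text
clock: 7.98
tool_pos: [462.5, 98.1, 102.2]
eef_rot: [-0.0, 0.109, 0.994, -0.0]
wrist_force: [-0.1, -0.6, -0.3]
width: 0.1
grip_force: 0.0
clock: 8.35
tool_pos: [465.1, 98.1, 154.1]
eef_rot: [0.002, 0.109, 0.994, 0.0]
wrist_force: [0.3, 0.3, -0.6]
width: 0.2
grip_force: 0.0
t 8.35 st xy -37.2 75.8 z 154.1 w 0.2 F [ 0.3  0.3 -0.6] tooly ang 77.5
0,-50,110 shift [ -37.  -125.8   44.1]
0,-50,83 shift [ -36.9 -125.9   71.1]
wing top 111.9 1481 ((492.4082336425781, 50.000274658203125), (37.74489974975586, 12.191347122192383), 77.35301208496094)
```

View pics/w5.png

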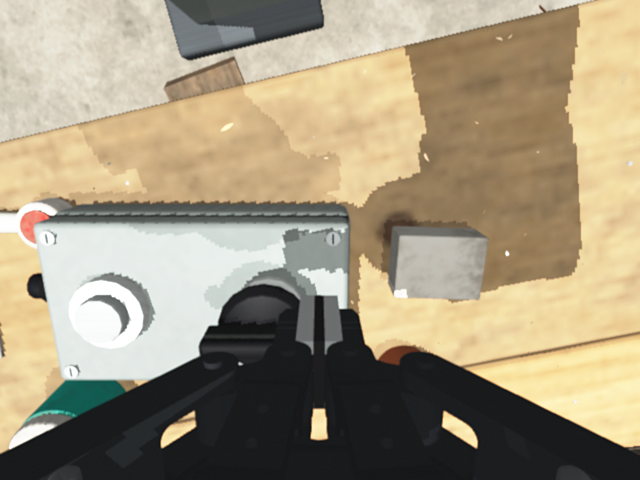

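The button is out (top 111.9 mm, against 112.05 at the start) and the head is at rest (77.35°). The reset button is at (100,310) in this view. I'll move above it and check.

```bash
python3 -m jog '[{"x":-12,"y":-42,"z":0,"yaw":0,"grip":0},{"x":-12,"y":-42,"z":0,"yaw":0,"grip":0},{"x":-12,"y":-42,"z":0,"yaw":0,"grip":0},{"x":0,"y":0,"z":0,"yaw":0,"grip":0}]' >/dev/null; python3 go.py 0,-50,83
python3 - <<'E'
from rig import *
from h import *
from scipy.spatial.transform import Rotation as Rt
s=observe();c=read_camera('wrist');q=s['eef_rot'];T=np.eye(4);T[:3,:3]=Rt.from_quat(np.r_[q[1:],q[0]]).as_matrix();T[:3,3]=s['tool_pos']
W=cloud(c,T);m=(abs(W[...,2]-82)<3)&(abs(W[...,0]-474)<25)&(abs(W[...,1]+33)<25)
print(m.sum(),np.median(W[m][:,2]),cv2.minAreaRect(W[m][:,:2].astype(np.float32)),cv2.minEnclosingCircle(W[m][:,:2].astype(np.float32)))
cv2.imwrite('pics/w6.png',c['color'][:,:,::-1])
E
```

```text
t 8.9 st xy -2.3 -52.8 z 151.0 w 0.3 F [-0.7  0.  -0.3] tooly ang 77.2
0,-50,83 shift [-2.4  2.9 68. ]
1916 81.73833878251013 ((475.27728271484375, -31.91702651977539), (27.259567260742188, 26.59955406188965), 69.21393585205078) ((475.1805419921875, -32.13893508911133), 13.872322082519531)
```

View pics/w6.png

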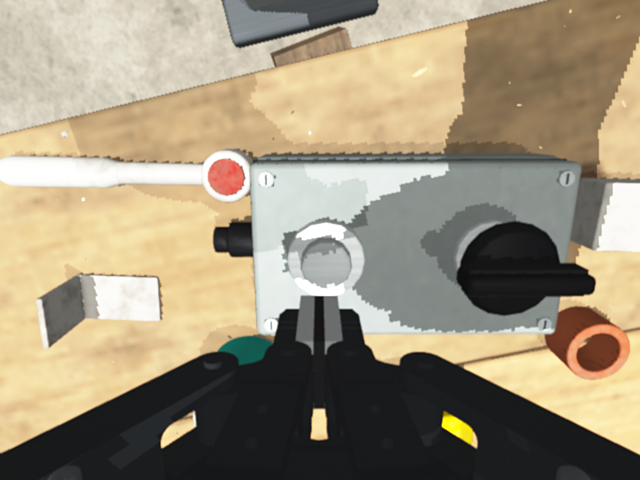

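The reset button is at (325,258) in the view, a 27.7 mm circle centred at (475,-32) with its top at about 82, matching the model. Pressing now.

```bash
python3 -m jog '[{"x":-2.5,"y":3,"z":30,"yaw":0,"grip":0},{"x":0,"y":0,"z":30,"yaw":0,"grip":0},{"x":0,"y":0,"z":4,"yaw":0,"grip":0},{"x":0,"y":0,"z":4,"yaw":0,"grip":0},{"x":0,"y":0,"z":4,"yaw":0,"grip":0},{"x":0,"y":0,"z":0,"yaw":0,"grip":0}]'; python3 go.py;python3 -m jog '[{"x":0,"y":0,"z":2,"yaw":0,"grip":0},{"x":0,"y":0,"z":0,"yaw":0,"grip":0},{"x":0,"y":0,"z":0,"yaw":0,"grip":0}]'; python3 go.py
```

```text
clock: 9.7
tool_pos: [475.6, -30.3, 81.0]
eef_rot: [0.001, 0.109, 0.994, 0.0]
wrist_force: [0.3, 1.1, 2.2]
width: 0.2
grip_force: 1.0
t 9.7 st xy 0.9 -47.3 z 81.0 w 0.2 F [0.3 1.1 2.2] tooly ang 77.5
clock: 10.07
tool_pos: [475.6, -30.5, 78.7]
eef_rot: [0.001, 0.109, 0.994, 0.0]
wrist_force: [1.4, 2.5, 2.8]
width: -0.2
grip_force: 1.6
t 10.07 st xy 0.9 -47.5 z 78.7 w -0.2 F [1.4 2.5 2.8] tooly ang 77.5
```

```bash
python3 -m jog '[{"x":0,"y":-1,"z":2,"yaw":0,"grip":0},{"x":0,"y":0,"z":1.5,"yaw":0,"grip":0},{"x":0,"y":0,"z":0,"yaw":0,"grip":0}]'; python3 -m jog '[{"x":0,"y":0,"z":1,"yaw":0,"grip":0},{"x":0,"y":0,"z":0,"yaw":0,"grip":0}]'
```

```text
clock: 10.45
tool_pos: [475.3, -31.5, 75.9]
eef_rot: [0.001, 0.109, 0.994, 0.0]
wrist_force: [-1.6, 2.6, 13.6]
width: -0.3
grip_force: 6.3
clock: 10.7
tool_pos: [475.3, -31.5, 75.8]
eef_rot: [0.001, 0.109, 0.994, 0.0]
wrist_force: [-3.6, 3.3, 20.3]
width: 0.1
grip_force: 10.1
```

The reset button is bottomed at z=75.9, with force rising past 13 N. Coming away.

```bash
python3 -m jog '[{"x":0,"y":0,"z":-20,"yaw":0,"grip":0},{"x":0,"y":0,"z":-40,"yaw":0,"grip":0},{"x":0,"y":0,"z":-40,"yaw":0,"grip":0},{"x":0,"y":0,"z":-20,"yaw":0,"grip":0},{"x":0,"y":0,"z":0,"yaw":0,"grip":0},{"x":0,"y":0,"z":0,"yaw":0,"grip":0}]'
python3 - <<'E'
from rig import *
from h import *
from scipy.spatial.transform import Rotation as Rt
s=observe();c=read_camera('wrist');q=s['eef_rot'];T=np.eye(4);T[:3,:3]=Rt.from_quat(np.r_[q[1:],q[0]]).as_matrix();T[:3,3]=s['tool_pos']
W=cloud(c,T)
for x,y,lo,hi in((475,-32,77,88),(495,60,98,120)):
    m=(W[...,2]>lo)&(W[...,2]<hi)&(abs(W[...,0]-x)<32)&(abs(W[...,1]-y)<32)
    print(m.sum(),np.median(W[m][:,2]),cv2.minAreaRect(W[m][:,:2].astype(np.float32)))
E
```

```text
clock: 11.45
tool_pos: [473.8, -31.6, 192.3]
eef_rot: [-0.001, 0.109, 0.994, -0.0]
wrist_force: [-0.7, 0.2, -0.5]
width: 0.0
grip_force: 0.0
1453 81.76361323230594 ((475.248291015625, -32.12372589111328), (27.386690139770508, 27.147319793701172), 18.025100708007812)
2956 111.64079026866399 ((496.20367431640625, 60.175193786621094), (60.111507415771484, 14.676546096801758), 77.40848541259766)
```

Both buttons are out, the head is at rest and the station hasn't moved.

```bash
python3 -c "
from rig import *
print(job_done())"
```

```text
the job is handed in; nothing more can be done
None
```

I pressed the stop button in until it latched, checked that it held with the hand off, then twisted it clockwise until it popped out and pressed reset fully; the final wrist-camera check showed both buttons out, the head at rest and the station unmoved, and I handed the job in at about 11.5 s without a separate check of the bystanders.

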